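Weigh the bracket that matches the sample

TASK

Move the jar and the bottle that stand in the way on the blue tray onto the grey side tray, both standing upright. Then take the bracket behind them that has the same shape as the sample lying on the tray's black strip (the edge nearest the robot) and lay it flat and gently on the middle of the balance pan, and leave it there. Finally stand the jar and the bottle back exactly where each of them stood, leaving the other bracket and both samples where they lie.

Things in the scene. Friction and masses are not known exactly. Their poses are not given: they have to be found in the camera images.
- caddy: Fixed blue tray, 250 (x) x 220 (y) mm, inner floor 6 mm and rim 12 mm above the bench, rim 5 mm thick. Origin: centre of its underside. Back row (x about +75 mm, y +-45): the two brackets. Middle (x about 0, y +-40): jar and bottle; either order in both rows. Front (x = -85): a black rubber strip 68 mm wide, flush with the floor, with one sample on it; which one varies.
- jar: Loose amber glass jar with black lid, the short wide one: body diameter 60 mm up to 70 mm, lid diameter 56 mm, 90 mm tall in all, about 0.25 kg. Origin: centre of its underside, z up.
- bottle: Loose white plastic bottle with grey cap, the tall slim one: body diameter 46 mm up to 92 mm, then a shoulder and a 28 mm cap, 120 mm tall in all, about 0.16 kg. Origin: centre of its underside, z up.
- bracket_L: Loose L-shaped aluminium bracket on the tray's back row, outline 50 x 50 mm, 16 mm thick, about 55 g, bars 14 mm wide. Origin: centre of the outline, on the underside. Long bar along y at x = -18 mm (y from -25 to +25); short bar along x at y = -18 mm (x from -11 to +25). Its yaw is within 0.4 rad of the tray's.
- bracket_T: Loose T-shaped aluminium bracket on the tray's back row, outline 50 x 50 mm, 16 mm thick, about 55 g, bars 14 mm wide. Origin: centre of the outline, on the underside. Cross bar along x at y = +18 mm (x from -25 to +25); stem along y at x = 0 (y from -25 to +11). Its yaw is within 0.4 rad of the tray's.
- sample_L: L-shaped sample, same shape and axes as the L bracket. It lies either on the tray's black strip (then the L bracket is wanted) or on a separate square cork mat beside the blue tray, far left or far right (then it does not count). Not to be moved.
- sample_T: T-shaped sample, same shape and axes as the T bracket. It lies either on the tray's black strip (then the T bracket is wanted) or on the separate cork mat (then it does not count). Not to be moved.
- side_tray: Fixed grey side tray, open, 250 (x) x 170 (y) mm outside, walls 5 mm thick and 20 mm high, inner floor 5 mm above the bench. Origin: centre of its underside. It has room for both containers side by side along its x. It stands left or right of the blue tray.
- balance: Fixed white laboratory balance on the other side, housing 250 (x) x 190 (y) mm and 54 mm high. Origin: on the bench under the centre of its round steel pan; the pan has a diameter of 120 mm and its flat top is 62 mm above the bench, immovable. The housing reaches from x = -170 to +80 mm, display at -x.
Mind the look-alikes: they are no part of the job. Leave any yellow look-alike of the bracket_L alone. What is shaped like the bottle but red is not meant.

How it is judged:
By the outcome, as a careful person would: the job done as asked, in the order asked, and still so for the second after the job is handed in, with the robot touching nothing.
It also fails if it takes over 125 s, if anything falls off the work surface, if the arm or the gripper's body presses on something with over 40 N, if the wrist force passes 120 N, or if a joint passes its speed limit or range.

ROBOT

A 7-joint arm with a two-finger parallel gripper is mounted at the origin on the work surface. World frame = base frame: x ahead of the robot, y to its left, z up, the work surface at z = 0. Lengths are in m, angles in rad, forces in N, time in s.
With the tool pointing down it reaches from about 0.35 to 0.9 m from the base axis. Payload 7.2 kg.
Tool frame: the origin (TCP) lies midway between the tips of the shut fingers; the grasp point (between the pads) lies 19 mm behind it; z points along the fingers, y is the line along which they close (so a half turn about z gives the same grasp; the last joint's range is limited). The gripper opens to 88 mm and grips with 3 to 60 N. Pads are 20 mm wide; open, the fingers measure 115 mm over their backs; the gripper's body (75 mm by 178 mm) begins 61 mm behind the grasp point.
Start: joints at [1.14, 0.411, -0.013, 1.596, 0.006, 1.134, -0.082], TCP at [0.222, -0.584, 0.223] pointing down, gripper open.
Joint ranges: [-2.95, 2.95], [-0.29, 1.99], [-1.47, 1.44], [0.14, 2.54], [-1.03, 4.17], [0.13, 1.85], [-2.86, 2.86]. Speed limits (rad/s): [2.39, 2.39, 3.01, 3.01, 3.14, 3.14, 3.14].

INTERFACE

Orientations are given as a rotation vector (axis times angle).
In Python, from station import sense, optics, job, nets gives the robot as it stands. The module is installed in compiled form; this text tells all that it offers.
- The arm moves only by the shell command python3 -m pendant 'ROWS' [FORCE]. ROWS is JSON, a list of rows, each an object of numbers: "dx", "dy", "dz": the shift along the tool's x, y, z scaled (see below); "wx", "wy", "wz": the turn, a rotation vector about the tool's x, y, z scaled (see below); "fingers": the gripper's target within -1 to 1 (shut at 1, half-way at 0, fully open at -1). In form: [{"dx": .., "dy": .., "dz": .., "wx": .., "wy": .., "wz": .., "fingers": ..}, ...]. A call has 1 to 5 rows; each row is the pose to reach, as a shift and turn from the pose commanded when the call began, along the tool's axes at that moment, turning the shorter way round; what a row does not reach only later rows make up. The controller multiplies each number of a shift by 0.5 m and each number of a turn by 360 degrees. A row lasts 1/8 s, in which the tool goes at most 62.5 mm and 10.7 degrees, less where a joint would pass 70% of its speed; a pose out of reach is approached as far as the arm can. A call with a number of a shift or a turn outside -1 to 1 is refused whole. A call with a gripper value outside its range is refused whole. The fingers move at their own pace and stop on an object; FORCE is the grip in N (left out, the last holds). Time passes only in rows, so rows that repeat a pose let the fingers close. It gives the time, the measured TCP pose, the force, the opening and the grip force at its end, in the units of the state.
- sense(): the state, without advancing time (a new reading comes with each control period).
- optics.get_image(name): name is "side" or "top"; returns (picture, depth): 420x560x3 uint8, red, green, blue; 420x560 float32, m along the optical axis (not along the pixel's ray), 0 where there is no reading.
- optics.camera_params(name): a dict with "intrinsics" (3x3 intrinsics, pixels), "R" (3x3) and "t" (3): a world point X has camera coordinates R X + t. Camera axes: x right, y down, z forward; pixel columns grow to the right and rows downward; lengths in m; the calibration is good to about 2 mm. A picture is of the moment at which its call begins. camera_params takes no time and is no camera call.
- job.close_job(): hands the job in; it is judged then, once.
Trained networks look in the newest picture that a camera, given by its name, has taken for a name from the list of things; names that differ only in an ending like _2 or _b are one class to them, and where a whole thing is asked for, a point or a joint stands for the part that bears it (a point fixed in the world has none). Each returns a list of dicts, best first, with "conf" (0 to 1); they miss things now and then, are a little off and sometimes report something else, mostly with a low value. They report only what shows in the picture. A call takes as long as a camera call. They do not tell look-alikes from the thing itself.
- nets.boxes_of(camera, name): "centre" ([column, row] in pixels, amid what is visible of it).
- nets.regions_of(camera, name): "pixels" (420x560 bool, what is visible of it) and "centre" ([column, row] in pixels, amid what is visible of it).
- nets.tip_of(camera, name): "centre" ([column, row] in pixels: a listed point, or the origin of a listed thing).
The state is a dict: "time": time; "joints": joint angles; "dq": joint speeds; "joint_torque": joint torques, N m; "eef_pos": TCP position; "tool_rot": TCP orientation; "wrist_force": force on the tool from outside, world axes, zero at the start; "torque": the same for the moment, N m; "gripper_width": opening from 0.0 (shut) to 1.0 (fully open); "grip_force": force on a finger pad.
Only numpy, scipy, OpenCV 4.12 (cv2) and the standard library are available. Lean on these libraries where they do the work, as an engineer would, in place of code of your own. Each camera call takes 0.05 s, during which the arm holds its last target. There are 200 camera calls.

## Working session

There is one attempt and no reset: what is moved stays moved. The work goes in short steps, Python scripts to look and compute and a shell command to move; the robot and the scene stay as the last step left them, time stands still between calls to the robot, and variables do not carry over. Pictures are saved under pics/ and viewed, at most 14 in all, crops included, and the job is handed in when it is done.

```bash
mkdir -p pics; python3 - <<'E'
from station import sense, optics
import cv2, numpy as np
s=sense(); print({k:np.round(v,3).tolist() for k,v in s.items()})
for n in("top","side"):
    im,d=optics.get_image(n); cv2.imwrite(f"pics/{n}0.png",im[...,::-1]); p=optics.camera_params(n); print(n,np.round(p["intrinsics"],1).tolist(),np.round(-p["R"].T@p["t"],3), np.round(p["R"],3).tolist())
E
```

```text
{'time': 0.0, 'joints': [1.14, 0.412, -0.013, 1.597, 0.006, 1.134, -0.082], 'dq': [-0.001, 0.001, 0.001, -0.001, 0.0, -0.002, 0.001], 'joint_torque': [0.0, -58.796, 0.642, -29.108, -0.054, 0.018, 0.0], 'eef_pos': [0.222, -0.584, 0.222], 'tool_rot': [-3.089, -0.566, 0.001], 'wrist_force': [-0.982, 0.225, -0.151], 'torque': [0.01, 0.013, -0.044], 'grip_force': 0.0, 'gripper_width': 0.994}
top [[541.8, 0.0, 272.4], [0.0, 541.8, 210.2], [0.0, 0.0, 1.0]] [ 0.346 -0.005  1.315] [[0.01, -1.0, 0.007], [-0.973, -0.012, -0.23], [0.23, -0.004, -0.973]]
side [[492.0, 0.0, 275.4], [0.0, 492.0, 212.4], [0.0, 0.0, 1.0]] [ 0.157 -0.576  0.839] [[0.76, -0.65, -0.009], [-0.477, -0.548, -0.687], [0.442, 0.526, -0.727]]
```

View pics/top0.png

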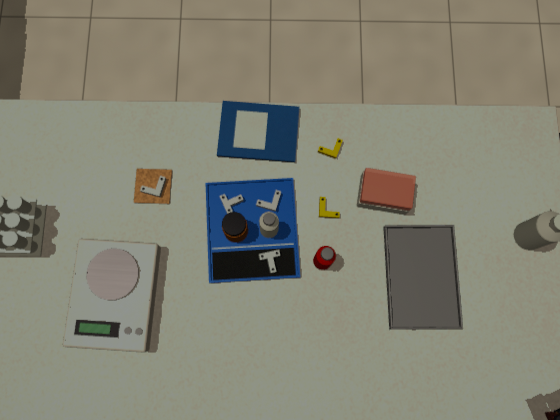

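View pics/side0.png

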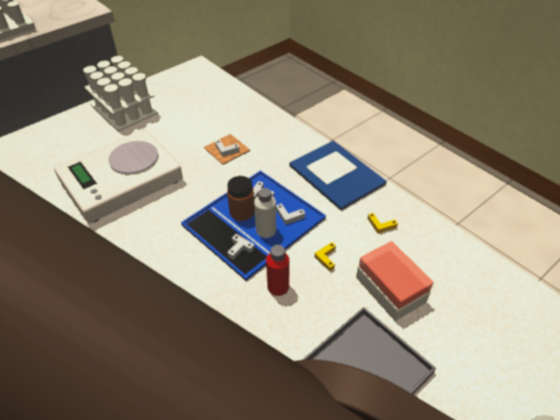

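The two pictures show the blue tray at top (253,230), with the jar at (234,227) and the bottle at (269,222). The sample on the strip at (269,260) looks like a T. The back row has brackets at (231,203) and (270,201). The balance pan is at (112,274) and the side tray at (423,277). I'm ignoring the red bottle at (325,257) and the yellow Ls at (328,208) and (331,148).

```bash
cat > h.py <<'E'
from station import sense, optics, nets
import cv2, numpy as np
from scipy.spatial.transform import Rotation as Ro
def cloud(n):
    im,d=optics.get_image(n); p=optics.camera_params(n); K=p["intrinsics"]
    v,u=np.mgrid[:420,:560]; c=np.stack([(u-K[0,2])/K[0,0]*d,(v-K[1,2])/K[1,1]*d,d],-1)
    X=(c-p["t"])@p["R"]; X[d==0]=np.nan
    return im,X
def ray(n,px,z):
    p=optics.camera_params(n); K=p["intrinsics"]; o=-p["R"].T@p["t"]
    r=p["R"].T@np.linalg.inv(K)@[px[0],px[1],1]; return o+r*(z-o[2])/r[2]
def proj(n,X):
    p=optics.camera_params(n); c=p["intrinsics"]@(p["R"]@np.asarray(X).T+p["t"][:,None]); return (c[:2]/c[2]).T
def rows(pos,yaw):
    "shift/turn in move units from current pose to a tool-down pose; yaw = direction of tool x in world"
    s=sense(); R=Ro.from_rotvec(s["tool_rot"]); T=Ro.from_euler('z',yaw)*Ro.from_euler('x',np.pi)
    t=(R.inv()*T).as_rotvec()
    return np.round(R.inv().apply(np.array(pos)-s["eef_pos"])/.5,4), np.round(t/2/np.pi,4)
E
python3 - <<'E'
from h import *
for n in("top","side"):
    im,X=cloud(n)
    for o in("jar","bottle","bracket_L","bracket_T","sample_L","sample_T","caddy","side_tray","balance"):
        for r in nets.regions_of(n,o)[:3]:
            m=r["pixels"]; P=X[m]; P=P[~np.isnan(P[:,0])]
            if len(P)<5: continue
            t=P[P[:,2]>np.percentile(P[:,2],90)-.006]; 
            rc=cv2.minAreaRect((P[:,:2]*1000).astype(np.float32))
            print(n,o,round(r["conf"],2),np.round(r["centre"]),m.sum(),"med",np.round(np.median(P,0),3),"topc",np.round((t.min(0)+t.max(0))/2,3),"rect",np.round(rc[0]),np.round(rc[1]),round(rc[2],1))
    if n=="top":
        c=cv2.resize(im[165:290,195:345],None,fx=5,fy=4.8,interpolation=cv2.INTER_CUBIC)[...,::-1]; cv2.imwrite("pics/crop1.png",np.clip(c*1.3,0,255).astype(np.uint8))
E
```

```text
top jar 0.73 [250. 238.] 7549 med [0.588 0.039 0.006] topc [0.607 0.039 0.053] rect [610.  39.] [259. 228.] 3.7
top jar 0.7 [236. 226.] 609 med [0.595 0.075 0.095] topc [0.601 0.078 0.097] rect [601.  77.] [56. 59.] 6.1
top jar 0.29 [159. 188.] 250 med [0.703 0.274 0.021] topc [0.712 0.286 0.025] rect [718. 285.] [50. 57.] 73.0
top bottle 0.75 [322. 258.] 363 med [ 0.524 -0.129  0.098] topc [ 0.532 -0.134  0.12 ] rect [ 530. -133.] [40. 43.] 44.5
top bracket_L 0.68 [271. 201.] 226 med [ 0.67  -0.008  0.021] topc [ 0.678 -0.     0.024] rect [683.   0.] [52. 51.] 74.0
top bracket_L 0.68 [323. 212.] 220 med [ 0.65  -0.139  0.015] topc [ 0.663 -0.151  0.018] rect [ 663. -151.] [50. 50.] 87.8
top bracket_L 0.63 [334. 150.] 210 med [ 0.81  -0.161  0.015] topc [ 0.818 -0.156  0.019] rect [ 824. -156.] [49. 50.] 70.1
top bracket_T 0.73 [232. 202.] 208 med [0.673 0.094 0.022] topc [0.668 0.091 0.024] rect [675.  88.] [46. 49.] 24.8
top sample_L 0.47 [157. 190.] 223 med [0.702 0.275 0.021] topc [0.711 0.286 0.025] rect [715. 286.] [50. 49.] 74.9
top sample_T 0.5 [269. 256.] 251 med [ 0.534 -0.
[... 1174 characters left out ...]
 0.39 [256. 188.] 92 med [0.672 0.103 0.023] topc [0.671 0.095 0.024] rect [678.  99.] [45. 45.] 65.3
side sample_L 0.52 [227. 149.] 223 med [0.704 0.271 0.022] topc [0.712 0.287 0.024] rect [717. 286.] [52. 51.] 74.0
side sample_T 0.92 [238. 245.] 339 med [ 0.535 -0.011  0.022] topc [ 0.528 -0.004  0.023] rect [526.  -2.] [52. 61.] 12.3
side caddy 0.77 [246. 228.] 5395 med [0.568 0.026 0.008] topc [0.608 0.01  0.067] rect [615.  12.] [263. 287.] 4.1
side side_tray 0.71 [373. 354.] 5186 med [ 0.576 -0.355  0.007] topc [ 0.429 -0.415  0.33 ] rect [ 433. -396.] [440. 206.] 13.9
side balance 0.58 [117. 170.] 7000 med [0.431 0.328 0.055] topc [0.443 0.36  0.063] rect [458. 396.] [270. 277.] 87.0
```

View pics/crop1.png

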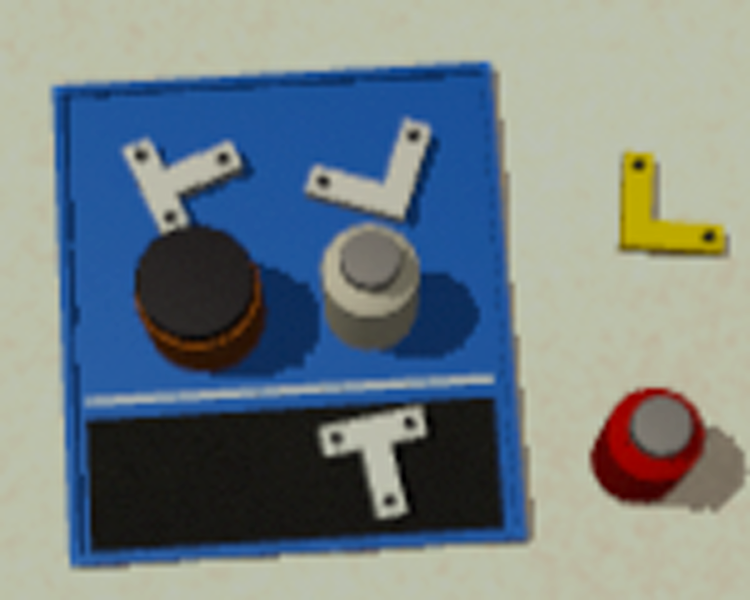

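The pieces line up as follows:
- **Sample on strip:** (269,256), a T with a cross bar and a middle stem, so the T bracket is wanted.
- **Left back bracket:** (232,202), a T. This is the one to take.
- **Right back bracket:** (271,201), an L, so it stays.
- **Yellow Ls:** (323,212) and (334,150), look-alikes.
- **White bottle:** (269,222) is the one meant. The red one at (322,258) is not.

The crop confirms all of these.

```bash
python3 - <<'E'
from h import *
from scipy.optimize import least_squares
for n in("top","side"):
    im,X=cloud(n); 
    def near(x,y,r): return np.hypot(X[...,0]-x,X[...,1]-y)<r
    for nm,x,y,lo,hi,d in(("lid",.601,.078,.09,.103,56),("cap",.608,-.002,.119,.132,28),("pan",.51,.375,.0585,.068,120)):
        m=near(x,y,.04 if nm!="pan" else .11)&(X[...,2]>lo)&(X[...,2]<hi); P=X[m]
        c,r=cv2.minEnclosingCircle((P[:,:2]*1000).astype(np.float32)); print(n,nm,len(P),np.round(c),round(2*r),d,"mean",np.round(P.mean(0),4))
print(rows([.606,0,.17],np.pi/2+.06))
E
```

```text
top lid 449 [603.  78.] 57 56 mean [0.6024 0.0781 0.0955]
top cap 119 [608.  -3.] 28 28 mean [ 0.6078 -0.0025  0.1256]
top pan 1918 [493. 360.] 206 120 mean [0.4877 0.3578 0.0619]
side lid 394 [602.  80.] 61 56 mean [0.6021 0.0769 0.097 ]
side cap 132 [609.  -1.] 29 28 mean [ 0.6079 -0.0034  0.1263]
side pan 1307 [485. 365.] 201 120 mean [0.4877 0.3572 0.0635]
(array([ 1.1332, -0.8199,  0.1053]), array([ 0.    ,  0.    , -0.2018]))
```

```bash
python3 -m pendant '[{"dx":0.5,"dy":-0.36,"dz":0,"wz":-0.1,"fingers":-1},{"dx":0.5,"dy":-0.36,"dz":0,"wz":-0.1,"fingers":-1},{"dx":0.5,"dy":-0.36,"dz":0,"wz":-0.1,"fingers":-1},{"dx":0.5,"dy":-0.36,"dz":0,"wz":-0.1,"fingers":-1},{"dx":0.5,"dy":-0.36,"dz":0,"wz":-0.12,"fingers":-1}]' 20; python3 -c "
from h import *
print(sense()['joints'],rows([.608,-.003,.21],np.pi/2+.06))"
```

```text
[ 1.13981014  0.41110063 -0.01267715  1.59619345  0.00558159  1.1342736
 -0.08217311] (array([ 1.1348, -0.8129,  0.0253]), array([ 0.    ,  0.    , -0.2018]))invalid input
```

```bash
python3 -m pendant '[{"dx":0.5,"dy":-0.36,"dz":0.0,"wx":0,"wy":0,"wz":-0.1,"fingers":-1},{"dx":0.5,"dy":-0.36,"dz":0,"wx":0,"wy":0,"wz":-0.1,"fingers":-1},{"dx":0.5,"dy":-0.36,"dz":0,"wx":0,"wy":0,"wz":-0.1,"fingers":-1},{"dx":0.5,"dy":-0.36,"dz":0,"wx":0,"wy":0,"wz":-0.1,"fingers":-1},{"dx":0.5,"dy":-0.36,"dz":0,"wx":0,"wy":0,"wz":-0.12,"fingers":-1}]' 20; python3 -c "
from h import *
print(sense()['joints'],rows([.608,-.003,.21],np.pi/2+.06))"
```

```text
time: 1.82
eef_pos: [0.3927, -0.3255, 0.223]
tool_rot: [2.661, 1.669, 0.0]
wrist_force: [0.8, 0.0, 0.1]
gripper_width: 0.998
grip_force: 0.0
[ 0.84959571  0.23335127 -0.29790331  1.85570008  0.07794251  1.06283829
  0.07102801] (array([0.7681, 0.1069, 0.026 ]), array([ 0.0001,  0.0001, -0.0812]))
```

```bash
python3 -m pendant '[{"dx":0.76,"dy":0.107,"dz":0.026,"wx":0,"wy":0,"wz":-0.081,"fingers":-1},{"dx":0.76,"dy":0.107,"dz":0.026,"wx":0,"wy":0,"wz":-0.081,"fingers":-1},{"dx":0.76,"dy":0.107,"dz":0.026,"wx":0,"wy":0,"wz":-0.081,"fingers":-1},{"dx":0.76,"dy":0.107,"dz":0.026,"wx":0,"wy":0,"wz":-0.081,"fingers":-1},{"dx":0.76,"dy":0.107,"dz":0.026,"wx":0,"wy":0,"wz":-0.081,"fingers":-1}]' ; python3 -c "
from h import *
print(sense()['joints'],rows([.608,-.003,.21],np.pi/2+.06))"
```

```text
time: 2.45
eef_pos: [0.5674, -0.0671, 0.2122]
tool_rot: [2.16, 2.28, 0.0]
wrist_force: [0.4, -0.9, 0.3]
gripper_width: 1.0
grip_force: 0.0
[ 0.42356853  0.37742834 -0.50861947  1.71690046  0.20327531  1.09921243
 -0.09364597] (array([0.1236, 0.088 , 0.0045]), array([ 0.0001,  0.0001, -0.0009]))
```

```bash
python3 -m pendant '[{"dx":0.124,"dy":0.088,"dz":0.0045,"wx":0,"wy":0,"wz":0,"fingers":-1},{"dx":0.124,"dy":0.088,"dz":0.0045,"wx":0,"wy":0,"wz":0,"fingers":-1},{"dx":0.124,"dy":0.088,"dz":0.0045,"wx":0,"wy":0,"wz":0,"fingers":-1},{"dx":0.124,"dy":0.088,"dz":0.0045,"wx":0,"wy":0,"wz":0,"fingers":-1}]' ; python3 -c "
from h import *
print(rows([.608,-.003,.056],np.pi/2+.06))"
```

```text
time: 2.95
eef_pos: [0.6064, -0.0064, 0.2098]
tool_rot: [2.162, 2.279, -0.002]
wrist_force: [-0.1, -1.4, -0.3]
gripper_width: 1.0
grip_force: 0.0
(array([0.007 , 0.0037, 0.3075]), array([-0.0001,  0.0002, -0.0012]))
```

```bash
python3 -m pendant '[{"dx":0.007,"dy":0.004,"dz":0.1,"wx":0,"wy":0,"wz":-0.001,"fingers":-1},{"dx":0.007,"dy":0.004,"dz":0.2,"wx":0,"wy":0,"wz":-0.001,"fingers":-1},{"dx":0.007,"dy":0.004,"dz":0.307,"wx":0,"wy":0,"wz":-0.001,"fingers":-1},{"dx":0.007,"dy":0.004,"dz":0.307,"wx":0,"wy":0,"wz":-0.001,"fingers":-1},{"dx":0.007,"dy":0.004,"dz":0.307,"wx":0,"wy":0,"wz":-0.001,"fingers":-1}]' ; python3 -c "
from h import *
print(rows([.608,-.003,.056],np.pi/2+.06))"
```

```text
time: 3.58
eef_pos: [0.6097, -0.0016, 0.0583]
tool_rot: [2.153, 2.286, 0.002]
wrist_force: [0.2, 0.1, 1.3]
gripper_width: 1.002
grip_force: 0.0
(array([-0.0027, -0.0035,  0.0046]), array([ 0.0003,  0.0001, -0.0001]))
```

```bash
python3 -m pendant '[{"dx":-0.002,"dy":-0.003,"dz":0,"wx":0,"wy":0,"wz":0,"fingers":-0.3},{"dx":-0.002,"dy":-0.003,"dz":0,"wx":0,"wy":0,"wz":0,"fingers":0.2},{"dx":-0.002,"dy":-0.003,"dz":0,"wx":0,"wy":0,"wz":0,"fingers":1},{"dx":-0.002,"dy":-0.003,"dz":0,"wx":0,"wy":0,"wz":0,"fingers":1},{"dx":-0.002,"dy":-0.003,"dz":0,"wx":0,"wy":0,"wz":0,"fingers":1}]' 15; python3 -c "
from h import *
print(sense()['eef_pos'],rows([.44,-.37,.21],np.pi/2))"
```

```text
time: 4.2
eef_pos: [0.6076, -0.0016, 0.0565]
tool_rot: [2.152, 2.288, 0.001]
wrist_force: [-0.0, -0.1, 1.6]
gripper_width: 0.528
grip_force: 14.9
[ 0.60757002 -0.00157135  0.05646941] (array([-0.7149, -0.3795, -0.3073]), array([ 0.0001, -0.    ,  0.0098]))
```

```bash
python3 -m pendant '[{"dx":0,"dy":0,"dz":-0.1,"wx":0,"wy":0,"wz":0,"fingers":1},{"dx":0,"dy":0,"dz":-0.2,"wx":0,"wy":0,"wz":0,"fingers":1},{"dx":0,"dy":0,"dz":-0.31,"wx":0,"wy":0,"wz":0,"fingers":1},{"dx":-0.1,"dy":-0.05,"dz":-0.31,"wx":0,"wy":0,"wz":0,"fingers":1},{"dx":-0.2,"dy":-0.1,"dz":-0.31,"wx":0,"wy":0,"wz":0,"fingers":1}]' ; python3 -c "
from h import *
print(sense()['eef_pos'],rows([.44,-.37,.21],np.pi/2))"
```

```text
time: 4.82
eef_pos: [0.563, -0.1051, 0.2117]
tool_rot: [2.15, 2.29, 0.0]
wrist_force: [0.8, -0.5, -1.2]
gripper_width: 0.522
grip_force: 14.9
[ 0.56304907 -0.10513947  0.21173046] (array([-0.5132, -0.279 ,  0.0035]), array([0.0001, 0.0001, 0.01  ]))
```

```bash
python3 -m pendant '[{"dx":-0.11,"dy":-0.06,"dz":0,"wx":0,"wy":0,"wz":0.01,"fingers":1},{"dx":-0.22,"dy":-0.12,"dz":0,"wx":0,"wy":0,"wz":0.01,"fingers":1},{"dx":-0.33,"dy":-0.18,"dz":0,"wx":0,"wy":0,"wz":0.01,"fingers":1},{"dx":-0.43,"dy":-0.23,"dz":0,"wx":0,"wy":0,"wz":0.01,"fingers":1},{"dx":-0.513,"dy":-0.279,"dz":0.003,"wx":0,"wy":0,"wz":0.01,"fingers":1}]' ; python3 -m pendant '[{"dx":0,"dy":0,"dz":0,"wx":0,"wy":0,"wz":0,"fingers":1}]'; python3 -c "
from h import *
print(sense()['eef_pos'],rows([.44,-.37,.0565],np.pi/2))"
```

```text
time: 5.45
eef_pos: [0.4385, -0.3711, 0.2095]
tool_rot: [-2.224, -2.218, 0.001]
wrist_force: [0.5, 0.7, -1.2]
gripper_width: 0.528
grip_force: 14.9
time: 5.58
eef_pos: [0.4366, -0.3732, 0.2089]
tool_rot: [-2.231, -2.211, 0.003]
wrist_force: [0.7, -0.0, -1.5]
gripper_width: 0.522
grip_force: 14.9
[ 0.43659474 -0.37323112  0.20893214] (array([0.0067, 0.0075, 0.3048]), array([-0.0004,  0.0001, -0.0014]))
```

```bash
python3 -m pendant '[{"dx":0.006,"dy":0.007,"dz":0.1,"wx":0,"wy":0,"wz":0,"fingers":1},{"dx":0.006,"dy":0.007,"dz":0.2,"wx":0,"wy":0,"wz":0,"fingers":1},{"dx":0.006,"dy":0.007,"dz":0.27,"wx":0,"wy":0,"wz":0,"fingers":1},{"dx":0.006,"dy":0.007,"dz":0.295,"wx":0,"wy":0,"wz":0,"fingers":1},{"dx":0.006,"dy":0.007,"dz":0.3,"wx":0,"wy":0,"wz":0,"fingers":1}]' ; python3 -c "
from h import *
print(sense()['eef_pos'],rows([.44,-.37,.0555],np.pi/2))"
```

```text
time: 6.2
eef_pos: [0.444, -0.3653, 0.0597]
tool_rot: [-2.222, -2.22, -0.001]
wrist_force: [-0.5, -0.4, -1.6]
gripper_width: 0.521
grip_force: 14.9
[ 0.44395775 -0.365327    0.05974311] (array([-0.0094, -0.0079,  0.0085]), array([-0.    , -0.0001, -0.0001]))
```

```bash
python3 -m pendant '[{"dx":0,"dy":0,"dz":0,"wx":0,"wy":0,"wz":0,"fingers":1},{"dx":0,"dy":0,"dz":0.004,"wx":0,"wy":0,"wz":0,"fingers":1},{"dx":0,"dy":0,"dz":0.006,"wx":0,"wy":0,"wz":0,"fingers":1},{"dx":0,"dy":0,"dz":0.006,"wx":0,"wy":0,"wz":0,"fingers":1}]' ; python3 -c "
from h import *
print(sense()['eef_pos'],rows([.44,-.37,.0555],np.pi/2))"
```

```text
time: 6.7
eef_pos: [0.4435, -0.3662, 0.0571]
tool_rot: [2.223, 2.219, -0.0]
wrist_force: [-0.2, 0.1, -1.5]
gripper_width: 0.526
grip_force: 14.9
[ 0.44352169 -0.36622024  0.05710665] (array([-0.0076, -0.007 ,  0.0032]), array([ 0.    ,  0.0001, -0.0003]))
```

```bash
python3 -m pendant '[{"dx":0,"dy":0,"dz":0.002,"wx":0,"wy":0,"wz":0,"fingers":1},{"dx":0,"dy":0,"dz":0.004,"wx":0,"wy":0,"wz":0,"fingers":1},{"dx":0,"dy":0,"dz":0.004,"wx":0,"wy":0,"wz":0,"fingers":1}]' ; python3 -c "
from h import *
print(sense()['eef_pos'],rows([.44,-.37,.0555],np.pi/2))"
```

```text
time: 7.08
eef_pos: [0.4439, -0.3662, 0.0552]
tool_rot: [2.223, 2.219, 0.0]
wrist_force: [0.5, -0.4, 2.6]
gripper_width: 0.524
grip_force: 15.0
[ 0.44391478 -0.3662414   0.05518935] (array([-0.0075, -0.0078, -0.0006]), array([ 0.0001,  0.0001, -0.0002]))
```

```bash
python3 -m pendant '[{"dx":0,"dy":0,"dz":0,"wx":0,"wy":0,"wz":0,"fingers":0},{"dx":0,"dy":0,"dz":0,"wx":0,"wy":0,"wz":0,"fingers":-1},{"dx":0,"dy":0,"dz":0,"wx":0,"wy":0,"wz":0,"fingers":-1},{"dx":0,"dy":0,"dz":-0.1,"wx":0,"wy":0,"wz":0,"fingers":-1},{"dx":0,"dy":0,"dz":-0.2,"wx":0,"wy":0,"wz":0,"fingers":-1}]' ; python3 -c "
from h import *
print(sense()['eef_pos'],rows([.602,.078,.2],np.pi/2+.06))"
```

```text
time: 7.7
eef_pos: [0.4429, -0.3656, 0.1552]
tool_rot: [-2.221, -2.218, -0.0]
wrist_force: [0.8, -0.5, -0.1]
gripper_width: 0.94
grip_force: 0.0
[ 0.44291896 -0.3656019   0.1552417 ] (array([ 0.8878,  0.3168, -0.0886]), array([-0.0002, -0.0003, -0.0098]))
```

```bash
python3 -m pendant '[{"dx":0,"dy":0,"dz":-0.08,"wx":0,"wy":0,"wz":0,"fingers":-1},{"dx":0.88,"dy":0.317,"dz":-0.08,"wx":0,"wy":0,"wz":-0.0098,"fingers":-1},{"dx":0.88,"dy":0.317,"dz":-0.08,"wx":0,"wy":0,"wz":-0.0098,"fingers":-1},{"dx":0.88,"dy":0.317,"dz":-0.08,"wx":0,"wy":0,"wz":-0.0098,"fingers":-1},{"dx":0.88,"dy":0.317,"dz":-0.08,"wx":0,"wy":0,"wz":-0.0098,"fingers":-1}]' ; python3 -c "
from h import *
print(sense()['eef_pos'],rows([.602,.078,.2],np.pi/2+.06))"
```

```text
time: 8.32
eef_pos: [0.5288, -0.1293, 0.1948]
tool_rot: [2.154, 2.286, -0.0]
wrist_force: [1.2, -0.2, 0.3]
gripper_width: 0.998
grip_force: 0.0
[ 0.52879875 -0.12934903  0.19484074] (array([ 0.4053,  0.1707, -0.0104]), array([ 0.    ,  0.0001, -0.0001]))
```

```bash
python3 -m pendant '[{"dx":0.4,"dy":0.17,"dz":0,"wx":0,"wy":0,"wz":0,"fingers":-1},{"dx":0.4,"dy":0.17,"dz":0,"wx":0,"wy":0,"wz":0,"fingers":-1},{"dx":0.4,"dy":0.17,"dz":0,"wx":0,"wy":0,"wz":0,"fingers":-1},{"dx":0.4,"dy":0.17,"dz":0,"wx":0,"wy":0,"wz":0,"fingers":-1},{"dx":0.4,"dy":0.17,"dz":0,"wx":0,"wy":0,"wz":0,"fingers":-1}]' ; python3 -m pendant '[{"dx":0,"dy":0,"dz":0,"wx":0,"wy":0,"wz":0,"fingers":-1},{"dx":0,"dy":0,"dz":0,"wx":0,"wy":0,"wz":0,"fingers":-1}]'; python3 -c "
from h import *
print(sense()['eef_pos'],rows([.6025,.0775,.041],np.pi/2+.06))"
```

```text
time: 8.95
eef_pos: [0.6013, 0.0771, 0.1944]
tool_rot: [-2.147, -2.291, -0.001]
wrist_force: [0.7, 0.2, -0.3]
gripper_width: 1.003
grip_force: 0.0
time: 9.2
eef_pos: [0.6013, 0.0717, 0.1947]
tool_rot: [2.156, 2.284, -0.001]
wrist_force: [0.1, -0.1, -0.5]
gripper_width: 1.003
grip_force: 0.0
[0.60127363 0.07173383 0.19471651] (array([0.0117, 0.0032, 0.3074]), array([-0.0001,  0.0002, -0.0004]))
```

```bash
python3 -m pendant '[{"dx":0.012,"dy":0.003,"dz":0.05,"wx":0,"wy":0,"wz":0,"fingers":-1},{"dx":0.012,"dy":0.003,"dz":0.15,"wx":0,"wy":0,"wz":0,"fingers":-1},{"dx":0.012,"dy":0.003,"dz":0.25,"wx":0,"wy":0,"wz":0,"fingers":-1},{"dx":0.012,"dy":0.003,"dz":0.307,"wx":0,"wy":0,"wz":0,"fingers":-1},{"dx":0.012,"dy":0.003,"dz":0.307,"wx":0,"wy":0,"wz":0,"fingers":-1}]' ; python3 -m pendant '[{"dx":0,"dy":0,"dz":0,"wx":0,"wy":0,"wz":0,"fingers":-1},{"dx":0,"dy":0,"dz":0,"wx":0,"wy":0,"wz":0,"fingers":-1}]'; python3 -c "
from h import *
print(sense()['eef_pos'],rows([.6025,.0775,.041],np.pi/2+.06))"
```

```text
time: 9.82
eef_pos: [0.601, 0.0781, 0.0394]
tool_rot: [-2.154, -2.284, 0.006]
wrist_force: [0.8, 0.4, 0.4]
gripper_width: 0.997
grip_force: 0.0
time: 10.07
eef_pos: [0.6038, 0.0797, 0.0431]
tool_rot: [2.153, 2.285, 0.003]
wrist_force: [0.1, 0.2, -0.5]
gripper_width: 0.999
grip_force: 0.0
[0.60376605 0.07968363 0.04313888] (array([-0.0042, -0.0028,  0.0043]), array([ 0.0005, -0.    , -0.0001]))
```

```bash
python3 -m pendant '[{"dx":-0.003,"dy":-0.002,"dz":0.003,"wx":0,"wy":0,"wz":0,"fingers":-0.4},{"dx":-0.003,"dy":-0.002,"dz":0.003,"wx":0,"wy":0,"wz":0,"fingers":0},{"dx":-0.003,"dy":-0.002,"dz":0.003,"wx":0,"wy":0,"wz":0,"fingers":1},{"dx":-0.003,"dy":-0.002,"dz":0.003,"wx":0,"wy":0,"wz":0,"fingers":1},{"dx":-0.003,"dy":-0.002,"dz":0.003,"wx":0,"wy":0,"wz":0,"fingers":1}]' 20; python3 -c "
from h import *
print(sense()['eef_pos'],rows([.55,-.37,.21],np.pi/2))"
```

```text
time: 10.7
eef_pos: [0.6022, 0.0784, 0.0401]
tool_rot: [2.153, 2.287, 0.001]
wrist_force: [1.8, 0.1, 2.0]
gripper_width: 0.682
grip_force: 20.0
[0.60216253 0.07839704 0.04011793] (array([-0.8889, -0.1576, -0.34  ]), array([ 0.0002, -0.    ,  0.0096]))
```

```bash
python3 -m pendant '[{"dx":0,"dy":0,"dz":-0.1,"wx":0,"wy":0,"wz":0,"fingers":1},{"dx":0,"dy":0,"dz":-0.2,"wx":0,"wy":0,"wz":0,"fingers":1},{"dx":0,"dy":0,"dz":-0.32,"wx":0,"wy":0,"wz":0,"fingers":1},{"dx":-0.1,"dy":-0.02,"dz":-0.34,"wx":0,"wy":0,"wz":0,"fingers":1},{"dx":-0.22,"dy":-0.04,"dz":-0.34,"wx":0,"wy":0,"wz":0,"fingers":1}]' ; python3 -c "
from h import *
print(sense()['eef_pos'],rows([.56,-.368,.21],np.pi/2))"
```

```text
time: 11.32
eef_pos: [0.5882, -0.0324, 0.2109]
tool_rot: [2.149, 2.29, 0.002]
wrist_force: [0.5, -1.0, -2.8]
gripper_width: 0.677
grip_force: 20.0
[ 0.58823201 -0.03239643  0.21092568] (array([-0.6663, -0.0988,  0.0016]), array([ 0.0002, -0.    ,  0.0101]))
```

```bash
python3 -m pendant '[{"dx":-0.12,"dy":-0.02,"dz":0,"wx":0,"wy":0,"wz":0.01,"fingers":1},{"dx":-0.24,"dy":-0.04,"dz":0,"wx":0,"wy":0,"wz":0.01,"fingers":1},{"dx":-0.36,"dy":-0.055,"dz":0,"wx":0,"wy":0,"wz":0.01,"fingers":1},{"dx":-0.48,"dy":-0.072,"dz":0,"wx":0,"wy":0,"wz":0.01,"fingers":1},{"dx":-0.59,"dy":-0.09,"dz":0,"wx":0,"wy":0,"wz":0.01,"fingers":1}]' ; python3 -c "
from h import *
print(sense()['eef_pos'],rows([.56,-.368,.21],np.pi/2))"
```

```text
time: 11.95
eef_pos: [0.5598, -0.3318, 0.2089]
tool_rot: [-2.224, -2.216, 0.001]
wrist_force: [0.8, 0.0, -2.7]
gripper_width: 0.678
grip_force: 20.0
[ 0.55983736 -0.33184563  0.20891829] (array([-0.0723,  0.0006, -0.0022]), array([-0.0003, -0.0001, -0.0005]))
```

Now move over and down to just above the floor (release TCP about 0.039).

```bash
python3 -m pendant '[{"dx":-0.07,"dy":0,"dz":0,"wx":0,"wy":0,"wz":0,"fingers":1},{"dx":-0.07,"dy":0,"dz":0.1,"wx":0,"wy":0,"wz":0,"fingers":1},{"dx":-0.07,"dy":0,"dz":0.2,"wx":0,"wy":0,"wz":0,"fingers":1},{"dx":-0.07,"dy":0,"dz":0.29,"wx":0,"wy":0,"wz":0,"fingers":1},{"dx":-0.07,"dy":0,"dz":0.32,"wx":0,"wy":0,"wz":0,"fingers":1}]' ; python3 -m pendant '[{"dx":0,"dy":0,"dz":0,"wx":0,"wy":0,"wz":0,"fingers":1},{"dx":0,"dy":0,"dz":0,"wx":0,"wy":0,"wz":0,"fingers":1}]';python3 -c "
from h import *
print(sense()['eef_pos'],rows([.56,-.368,.039],np.pi/2))"
```

```text
time: 12.58
eef_pos: [0.5585, -0.3636, 0.046]
tool_rot: [-2.22, -2.214, 0.003]
wrist_force: [-0.3, 0.5, -2.1]
gripper_width: 0.674
grip_force: 20.0
time: 12.82
eef_pos: [0.5622, -0.3654, 0.0518]
tool_rot: [2.223, 2.216, 0.001]
wrist_force: [0.4, 0.5, -2.3]
gripper_width: 0.678
grip_force: 20.0
[ 0.56222388 -0.36540233  0.05184098] (array([-0.0052, -0.0045,  0.0257]), array([ 0.0004,  0.0002, -0.0005]))
```

```bash
python3 -m pendant '[{"dx":0,"dy":0,"dz":0.008,"wx":0,"wy":0,"wz":0,"fingers":1},{"dx":0,"dy":0,"dz":0.015,"wx":0,"wy":0,"wz":0,"fingers":1},{"dx":0,"dy":0,"dz":0.02,"wx":0,"wy":0,"wz":0,"fingers":1},{"dx":0,"dy":0,"dz":0.023,"wx":0,"wy":0,"wz":0,"fingers":1},{"dx":0,"dy":0,"dz":0.023,"wx":0,"wy":0,"wz":0,"fingers":1}]' ; python3 -c "
from h import *
print(sense()['eef_pos'],rows([.56,-.368,.039],np.pi/2))"
```

```text
time: 13.45
eef_pos: [0.5609, -0.3649, 0.0391]
tool_rot: [2.225, 2.218, -0.001]
wrist_force: [-2.8, 2.5, 4.6]
gripper_width: 0.681
grip_force: 20.0
[ 0.56089948 -0.36494252  0.03913996] (array([-0.0061, -0.0018,  0.0003]), array([-0.    ,  0.0001, -0.0005]))
```

```bash
python3 -m pendant '[{"dx":0,"dy":0,"dz":0,"wx":0,"wy":0,"wz":0,"fingers":0},{"dx":0,"dy":0,"dz":0,"wx":0,"wy":0,"wz":0,"fingers":-1},{"dx":0,"dy":0,"dz":0,"wx":0,"wy":0,"wz":0,"fingers":-1},{"dx":0,"dy":0,"dz":-0.1,"wx":0,"wy":0,"wz":0,"fingers":-1},{"dx":0,"dy":0,"dz":-0.2,"wx":0,"wy":0,"wz":0,"fingers":-1}]' ; python3 -m pendant '[{"dx":0,"dy":0,"dz":-0.1,"wx":0,"wy":0,"wz":0,"fingers":-1},{"dx":0.1,"dy":0,"dz":-0.1,"wx":0,"wy":0,"wz":0,"fingers":-1}]'; cat > tfit.py <<'E'
from h import *
from scipy.optimize import minimize
def fitT(n,x,y,zlo,zhi,yaw0):
    im,X=cloud(n); m=(np.hypot(X[...,0]-x,X[...,1]-y)<.045)&(X[...,2]>zlo)&(X[...,2]<zhi); P=X[m][:,:2]
    def outd(q): # penalty outside T; P count inside compact
        c,s=np.cos(q[2]),np.sin(q[2]); d=(P-q[:2]); a=d@[c,s]; b=d@[-s,c]
        box=lambda cx,cy,hx,hy: np.hypot(np.maximum(abs(a-cx)-hx,0),np.maximum(abs(b-cy)-hy,0))
        return np.sum(np.minimum(box(0,.018,.025,.007),box(0,-.007,.007,.018))**2)*1e6
    best=min((minimize(outd,[P[:,0].mean()+dx,P[:,1].mean()+dy,yaw0+dw],method="Nelder-Mead",options=dict(xatol=1e-5,fatol=1e-4)) for dx in(-.005,.005) for dy in(-.005,.005) for dw in(-.15,.15)),key=lambda r:r.fun)
    return im,len(P),best.x,best.fun
E
python3 - <<'E'
from tfit import *
for n in("top","side"):
    im,k,q,f=fitT(n,.675,.09,.017,.028,.35); print(n,k,np.round(q,4),round(f,1))
    cv2.imwrite(f"pics/{n}1.png",im[...,::-1])
    X=cloud(n)[1]
    m=(X[...,2]>.0595)&(np.hypot(X[...,0]-.51,X[...,1]-.365)<.075)&(X[...,0]>.4); P=X[m]
    c,r=cv2.minEnclosingCircle((P[:,:2]*1000).astype(np.float32)); print("pan",np.round(c),2*r,len(P), np.round(np.percentile(P[:,:2],[1,50,99],axis=0),3).tolist())
E
```

```text
time: 14.08
eef_pos: [0.5607, -0.3647, 0.1388]
tool_rot: [-2.224, -2.217, -0.0]
wrist_force: [0.6, 0.4, -0.1]
gripper_width: 1.001
grip_force: 0.0
time: 14.32
eef_pos: [0.5626, -0.3196, 0.1926]
tool_rot: [2.226, 2.205, 0.001]
wrist_force: [1.2, 0.1, -0.2]
gripper_width: 0.999
grip_force: 0.0
top 194 [0.6744 0.0871 0.4431] 3.3
pan [501. 361.] 136.79624938964844 1570 [[0.439, 0.301], [0.489, 0.359], [0.543, 0.414]]
side 203 [0.6759 0.0883 0.4247] 39.0
pan [508. 367.] 148.88284301757812 1180 [[0.439, 0.301], [0.49, 0.358], [0.546, 0.416]]
```

View pics/top1.png

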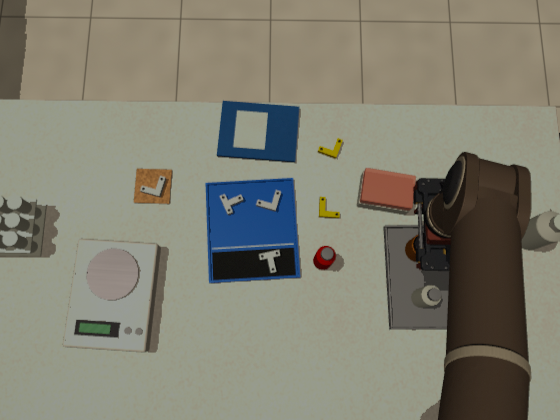

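The top picture shows the jar (about 412,248) and the bottle (428,297) standing in the grey tray, with the brackets clear. The T bracket fits at (0.675, 0.0875), yaw 0.437.

```bash
python3 -c "
from h import *
print(sense()['eef_pos'],rows([.677,.083,.15],2.008), ray('top',(112,273.5),.062))"
```

```text
[ 0.56148738 -0.31388855  0.18862672] (array([0.794 , 0.2304, 0.0771]), array([ 0.0001,  0.0001, -0.0697])) [0.4881389  0.35772275 0.062     ]
```

```bash
python3 -m pendant '[{"dx":0.79,"dy":0.23,"dz":0,"wx":0,"wy":0,"wz":-0.02,"fingers":-0.15},{"dx":0.79,"dy":0.23,"dz":0,"wx":0,"wy":0,"wz":-0.04,"fingers":-0.15},{"dx":0.79,"dy":0.23,"dz":0,"wx":0,"wy":0,"wz":-0.06,"fingers":-0.15},{"dx":0.79,"dy":0.23,"dz":0,"wx":0,"wy":0,"wz":-0.07,"fingers":-0.15},{"dx":0.79,"dy":0.23,"dz":0.05,"wx":0,"wy":0,"wz":-0.07,"fingers":-0.15}]' ;python3 -c "
from h import *
print(sense()['eef_pos'],rows([.677,.083,.12],2.008))"
```

```text
time: 15.15
eef_pos: [0.6503, -0.0156, 0.1787]
tool_rot: [1.688, 2.648, 0.0]
wrist_force: [1.3, 0.0, 0.7]
gripper_width: 0.575
grip_force: 0.0
[ 0.6503     -0.01561199  0.17867824] (array([0.1564, 0.1316, 0.1173]), array([ 0.0001,  0.0001, -0.0002]))
```

```bash
python3 -m pendant '[{"dx":0.1,"dy":0.09,"dz":0.03,"wx":0,"wy":0,"wz":0,"fingers":-0.15},{"dx":0.15,"dy":0.13,"dz":0.1,"wx":0,"wy":0,"wz":0,"fingers":-0.15},{"dx":0.15,"dy":0.13,"dz":0.18,"wx":0,"wy":0,"wz":0,"fingers":-0.15},{"dx":0.15,"dy":0.13,"dz":0.24,"wx":0,"wy":0,"wz":0,"fingers":-0.15},{"dx":0.15,"dy":0.13,"dz":0.24,"wx":0,"wy":0,"wz":0,"fingers":-0.15}]' ;python3 -m pendant '[{"dx":0,"dy":0,"dz":0,"wx":0,"wy":0,"wz":0,"fingers":-0.15},{"dx":0,"dy":0,"dz":0,"wx":0,"wy":0,"wz":0,"fingers":-0.15}]';python3 -c "
from h import *
print(sense()['eef_pos'],rows([.677,.083,.011],2.008))"
```

```text
time: 15.78
eef_pos: [0.6747, 0.078, 0.0553]
tool_rot: [-1.686, -2.646, 0.006]
wrist_force: [0.6, -0.1, 0.8]
gripper_width: 0.573
grip_force: 0.0
time: 16.02
eef_pos: [0.6774, 0.0794, 0.0605]
tool_rot: [1.687, 2.648, 0.003]
wrist_force: [-0.6, -0.1, 0.1]
gripper_width: 0.573
grip_force: 0.0
[0.6774263  0.07943468 0.06049596] (array([0.0069, 0.002 , 0.099 ]), array([ 0.0004,  0.0001, -0.0002]))
```

```bash
python3 -m pendant '[{"dx":0.006,"dy":0.002,"dz":0.03,"wx":0,"wy":0,"wz":0,"fingers":-0.15},{"dx":0.006,"dy":0.002,"dz":0.06,"wx":0,"wy":0,"wz":0,"fingers":-0.15},{"dx":0.006,"dy":0.002,"dz":0.075,"wx":0,"wy":0,"wz":0,"fingers":-0.15},{"dx":0.006,"dy":0.002,"dz":0.083,"wx":0,"wy":0,"wz":0,"fingers":-0.15},{"dx":0.006,"dy":0.002,"dz":0.088,"wx":0,"wy":0,"wz":0,"fingers":-0.15}]' ;python3 -m pendant '[{"dx":0,"dy":0,"dz":0.002,"wx":0,"wy":0,"wz":0,"fingers":-0.15},{"dx":0,"dy":0,"dz":0.004,"wx":0,"wy":0,"wz":0,"fingers":-0.15}]';python3 -c "
from h import *
print(sense()['eef_pos'],rows([.677,.083,.011],2.008))"
```

```text
time: 16.65
eef_pos: [0.676, 0.0828, 0.0145]
tool_rot: [-1.687, -2.65, 0.0]
wrist_force: [0.1, 0.6, 0.5]
gripper_width: 0.574
grip_force: 0.0
time: 16.9
eef_pos: [0.6761, 0.0828, 0.013]
tool_rot: [1.687, 2.65, 0.0]
wrist_force: [-0.6, -0.3, -0.7]
gripper_width: 0.574
grip_force: 0.0
[0.67611652 0.082752   0.01299285] (array([-0.0003,  0.0018,  0.004 ]), array([ 0.0001,  0.    , -0.0001]))
```

```bash
python3 -m pendant '[{"dx":0,"dy":0.001,"dz":0.003,"wx":0,"wy":0,"wz":0,"fingers":-0.15},{"dx":0,"dy":0.001,"dz":0.004,"wx":0,"wy":0,"wz":0,"fingers":0.3},{"dx":0,"dy":0.001,"dz":0.004,"wx":0,"wy":0,"wz":0,"fingers":1},{"dx":0,"dy":0.001,"dz":0.004,"wx":0,"wy":0,"wz":0,"fingers":1},{"dx":0,"dy":0.001,"dz":0.004,"wx":0,"wy":0,"wz":0,"fingers":1}]' 20;python3 -m pendant '[{"dx":0,"dy":0,"dz":0,"wx":0,"wy":0,"wz":0,"fingers":1}]';python3 -c "
from h import *
print(sense()['eef_pos'])"
```

```text
time: 17.52
eef_pos: [0.6764, 0.083, 0.0108]
tool_rot: [1.687, 2.65, 0.0]
wrist_force: [0.1, 0.7, -0.1]
gripper_width: 0.161
grip_force: 3.8
time: 17.65
eef_pos: [0.6764, 0.083, 0.0108]
tool_rot: [1.687, 2.65, 0.0]
wrist_force: [-0.8, 0.1, 0.6]
gripper_width: 0.163
grip_force: 20.0
[0.67642628 0.08297892 0.01082516]
```

```bash
python3 -m pendant '[{"dx":0,"dy":0,"dz":-0.05,"wx":0,"wy":0,"wz":0,"fingers":1},{"dx":0,"dy":0,"dz":-0.15,"wx":0,"wy":0,"wz":0,"fingers":1},{"dx":0,"dy":0,"dz":-0.25,"wx":0,"wy":0,"wz":0,"fingers":1},{"dx":0,"dy":0,"dz":-0.28,"wx":0,"wy":0,"wz":0,"fingers":1}]';python3 -c "
from h import *
print(sense()['eef_pos'],sense()['gripper_width'],rows([.490,.3535,.13],2.008))"
```

```text
time: 18.15
eef_pos: [0.6779, 0.0836, 0.1545]
tool_rot: [1.685, 2.647, 0.005]
wrist_force: [0.4, 0.1, -1.5]
gripper_width: 0.159
grip_force: 20.0
[0.67788778 0.08356587 0.15452102] 0.1591507634994797 (array([ 0.6482, -0.1123,  0.0475]), array([ 0.0008,  0.0002, -0.    ]))
```

```bash
python3 -m pendant '[{"dx":0.11,"dy":-0.02,"dz":0,"wx":0,"wy":0,"wz":0,"fingers":1},{"dx":0.22,"dy":-0.04,"dz":0,"wx":0,"wy":0,"wz":0,"fingers":1},{"dx":0.33,"dy":-0.06,"dz":0,"wx":0,"wy":0,"wz":0,"fingers":1},{"dx":0.44,"dy":-0.08,"dz":0,"wx":0,"wy":0,"wz":0,"fingers":1},{"dx":0.54,"dy":-0.095,"dz":0,"wx":0,"wy":0,"wz":0,"fingers":1}]';python3 -m pendant '[{"dx":0.06,"dy":-0.01,"dz":0.01,"wx":0,"wy":0,"wz":0,"fingers":1},{"dx":0.1,"dy":-0.016,"dz":0.03,"wx":0,"wy":0,"wz":0,"fingers":1},{"dx":0.1,"dy":-0.016,"dz":0.05,"wx":0,"wy":0,"wz":0,"fingers":1},{"dx":0.1,"dy":-0.016,"dz":0.05,"wx":0,"wy":0,"wz":0,"fingers":1}]';python3 -c "
from h import *
print(sense()['eef_pos'],sense()['gripper_width'],rows([.490,.3535,.067],2.008))"
```

```text
time: 18.77
eef_pos: [0.5172, 0.3086, 0.1498]
tool_rot: [-1.686, -2.65, 0.002]
wrist_force: [0.2, 1.2, 0.2]
gripper_width: 0.157
grip_force: 20.0
time: 19.27
eef_pos: [0.4908, 0.3477, 0.1242]
tool_rot: [-1.688, -2.649, 0.004]
wrist_force: [0.1, -0.6, -1.0]
gripper_width: 0.161
grip_force: 20.0
[0.49076076 0.34770956 0.12415151] 0.1613242041251461 (array([0.0113, 0.0038, 0.1143]), array([-0.0004,  0.0002, -0.0002]))
```

```bash
python3 -m pendant '[{"dx":0.01,"dy":0.003,"dz":0.03,"wx":0,"wy":0,"wz":0,"fingers":1},{"dx":0.01,"dy":0.003,"dz":0.06,"wx":0,"wy":0,"wz":0,"fingers":1},{"dx":0.01,"dy":0.003,"dz":0.085,"wx":0,"wy":0,"wz":0,"fingers":1},{"dx":0.01,"dy":0.003,"dz":0.095,"wx":0,"wy":0,"wz":0,"fingers":1},{"dx":0.01,"dy":0.003,"dz":0.098,"wx":0,"wy":0,"wz":0,"fingers":1}]';python3 -m pendant '[{"dx":0,"dy":0,"dz":0,"wx":0,"wy":0,"wz":0,"fingers":1},{"dx":0,"dy":0,"dz":0,"wx":0,"wy":0,"wz":0,"fingers":1}]';python3 -c "
from h import *
print(sense()['eef_pos'],sense()['gripper_width'],rows([.490,.3535,.067],2.008))"
```

```text
time: 19.9
eef_pos: [0.4898, 0.3545, 0.0763]
tool_rot: [-1.687, -2.65, 0.001]
wrist_force: [-0.5, -0.2, -0.1]
gripper_width: 0.159
grip_force: 20.0
time: 20.15
eef_pos: [0.4901, 0.3548, 0.0772]
tool_rot: [1.687, 2.65, 0.001]
wrist_force: [-0.6, 0.1, -0.0]
gripper_width: 0.156
grip_force: 20.0
[0.49011513 0.35478302 0.07719989] 0.15612368022109163 (array([-0.0022, -0.0013,  0.0204]), array([ 0.0001, -0.    , -0.    ]))
```

```bash
python3 -m pendant '[{"dx":-0.002,"dy":0,"dz":0.006,"wx":0,"wy":0,"wz":0,"fingers":1},{"dx":-0.002,"dy":0,"dz":0.011,"wx":0,"wy":0,"wz":0,"fingers":1},{"dx":-0.002,"dy":0,"dz":0.015,"wx":0,"wy":0,"wz":0,"fingers":1},{"dx":-0.002,"dy":0,"dz":0.017,"wx":0,"wy":0,"wz":0,"fingers":1},{"dx":-0.002,"dy":0,"dz":0.018,"wx":0,"wy":0,"wz":0,"fingers":1}]';python3 -m pendant '[{"dx":0,"dy":0,"dz":0.001,"wx":0,"wy":0,"wz":0,"fingers":1},{"dx":0,"dy":0,"dz":0.002,"wx":0,"wy":0,"wz":0,"fingers":1},{"dx":0,"dy":0,"dz":0.002,"wx":0,"wy":0,"wz":0,"fingers":1}]'; python3 -c "
from h import *
print(sense()['eef_pos'],rows([.490,.3535,.067],2.008))"
```

```text
time: 20.78
eef_pos: [0.4903, 0.3537, 0.0676]
tool_rot: [-1.687, -2.65, 0.0]
wrist_force: [-0.4, 0.0, 0.2]
gripper_width: 0.157
grip_force: 20.0
time: 21.15
eef_pos: [0.4903, 0.3537, 0.0668]
tool_rot: [1.687, 2.65, 0.0]
wrist_force: [0.4, -0.3, -0.6]
gripper_width: 0.155
grip_force: 20.0
[0.49034528 0.35371619 0.06677932] (array([-0.0001, -0.0008, -0.0004]), array([ 0., -0., -0.]))
```

```bash
python3 -m pendant '[{"dx":0,"dy":0,"dz":0.001,"wx":0,"wy":0,"wz":0,"fingers":1},{"dx":0,"dy":0,"dz":0.001,"wx":0,"wy":0,"wz":0,"fingers":1},{"dx":0,"dy":0,"dz":0.001,"wx":0,"wy":0,"wz":0,"fingers":1}]'; python3 -c "
from h import *
print(sense()['eef_pos'],sense()['wrist_force'])"
```

```text
time: 21.52
eef_pos: [0.4904, 0.3537, 0.0667]
tool_rot: [1.687, 2.65, 0.0]
wrist_force: [-1.4, -1.8, 5.4]
gripper_width: 0.157
grip_force: 20.0
[0.49035152 0.35373983 0.06673207] [-1.43645853 -1.75344038  5.36140102]
```

Contact is made. Open partway, so the fingers clear, and rise.

```bash
python3 -m pendant '[{"dx":0,"dy":0,"dz":0,"wx":0,"wy":0,"wz":0,"fingers":0.5},{"dx":0,"dy":0,"dz":0,"wx":0,"wy":0,"wz":0,"fingers":-0.1},{"dx":0,"dy":0,"dz":0,"wx":0,"wy":0,"wz":0,"fingers":-0.1},{"dx":0,"dy":0,"dz":-0.06,"wx":0,"wy":0,"wz":0,"fingers":-0.1},{"dx":0,"dy":0,"dz":-0.16,"wx":0,"wy":0,"wz":0,"fingers":-0.1}]';python3 -m pendant '[{"dx":-0.1,"dy":0,"dz":-0.1,"wx":0,"wy":0,"wz":0,"fingers":-0.5},{"dx":-0.2,"dy":0,"dz":-0.12,"wx":0,"wy":0,"wz":0,"fingers":-1},{"dx":-0.3,"dy":0,"dz":-0.12,"wx":0,"wy":0,"wz":0,"fingers":-1},{"dx":-0.42,"dy":0,"dz":-0.12,"wx":0,"wy":0,"wz":0,"fingers":-1},{"dx":-0.54,"dy":0,"dz":-0.12,"wx":0,"wy":0,"wz":0,"fingers":-1}]'; python3 -c "
from tfit import *
im,k,q,f=fitT('top',.489,.358,.073,.086,.437); print(k,q,f); cv2.imwrite('pics/top2.png',im[...,::-1])
print(sense()['eef_pos'],rows([.561,-.365,.2],np.pi/2))"
```

```text
time: 22.15
eef_pos: [0.4894, 0.3528, 0.1454]
tool_rot: [-1.686, -2.649, 0.005]
wrist_force: [0.8, 0.2, 0.0]
gripper_width: 0.551
grip_force: 0.0
time: 22.78
eef_pos: [0.6052, 0.1073, 0.2064]
tool_rot: [1.686, 2.65, 0.0]
wrist_force: [0.1, 0.2, 0.2]
gripper_width: 0.998
grip_force: 0.0
248 [0.4869321  0.35657633 0.43478048] 2.9519949651790705
[0.60893953 0.09666004 0.20561042] (array([-0.8007, -0.4696,  0.0164]), array([0.    , 0.0009, 0.0679]))
```

View pics/top2.png

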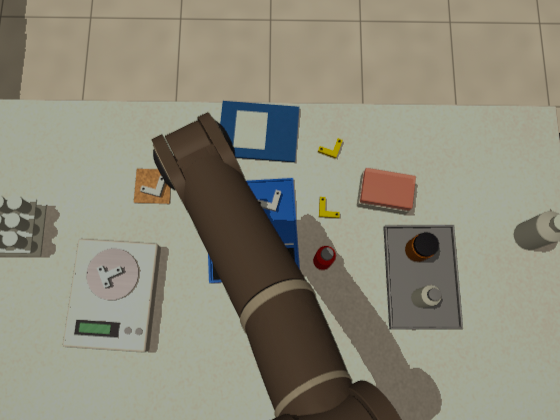

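The T bracket lies flat on the pan's middle at (110,275), about 2 mm off centre. The jar (422,247) and the bottle (429,296) stand in the grey tray. Now fetch the jar.

```bash
python3 -m pendant '[{"dx":-0.8,"dy":-0.47,"dz":0,"wx":0,"wy":0,"wz":0.02,"fingers":-1},{"dx":-0.8,"dy":-0.47,"dz":0,"wx":0,"wy":0,"wz":0.04,"fingers":-1},{"dx":-0.8,"dy":-0.47,"dz":0,"wx":0,"wy":0,"wz":0.06,"fingers":-1},{"dx":-0.8,"dy":-0.47,"dz":0,"wx":0,"wy":0,"wz":0.068,"fingers":-1},{"dx":-0.8,"dy":-0.47,"dz":0,"wx":0,"wy":0,"wz":0.068,"fingers":-1}]'; python3 -c "
from h import *
print(sense()['eef_pos'],rows([.561,-.365,.2],np.pi/2))"
```

```text
time: 23.45
eef_pos: [0.5749, -0.2037, 0.2064]
tool_rot: [2.211, 2.231, 0.0]
wrist_force: [0.5, -0.2, 0.2]
gripper_width: 1.001
grip_force: 0.0
[ 0.57485573 -0.20370147  0.20641676] (array([-0.3223, -0.0307,  0.0129]), array([0.0001, 0.    , 0.0015]))
```

```bash
python3 -m pendant '[{"dx":-0.12,"dy":-0.01,"dz":0,"wx":0,"wy":0,"wz":0.0015,"fingers":-1},{"dx":-0.23,"dy":-0.02,"dz":0,"wx":0,"wy":0,"wz":0.0015,"fingers":-1},{"dx":-0.3,"dy":-0.028,"dz":0.01,"wx":0,"wy":0,"wz":0.0015,"fingers":-1},{"dx":-0.31,"dy":-0.03,"dz":0.01,"wx":0,"wy":0,"wz":0.0015,"fingers":-1},{"dx":-0.31,"dy":-0.03,"dz":0.01,"wx":0,"wy":0,"wz":0.0015,"fingers":-1}]';python3 -m pendant '[{"dx":0,"dy":0,"dz":0,"wx":0,"wy":0,"wz":0,"fingers":-1}]'; python3 - <<'E'
from h import *
print(sense()['eef_pos'],rows([.561,-.365,.0392],np.pi/2))
im,X=cloud('top'); m=(np.hypot(X[...,0]-.444,X[...,1]+.366)<.03)&(X[...,2]>.115)&(X[...,2]<.13); print(X[m].mean(0))
E
```

```text
time: 24.08
eef_pos: [0.562, -0.3561, 0.2011]
tool_rot: [-2.22, -2.222, -0.001]
wrist_force: [-0.3, 1.3, -0.6]
gripper_width: 0.999
grip_force: 0.0
time: 24.2
eef_pos: [0.5626, -0.355, 0.2016]
tool_rot: [-2.218, -2.225, -0.001]
wrist_force: [-0.1, 1.0, -0.7]
gripper_width: 1.003
grip_force: 0.0
[ 0.56257329 -0.35498006  0.20159163] (array([-0.0203, -0.0034,  0.3248]), array([ 0.0001, -0.0001,  0.0005]))
[ 0.44362914 -0.36549412  0.12453611]
```

```bash
python3 -m pendant '[{"dx":-0.02,"dy":-0.003,"dz":0.05,"wx":0,"wy":0,"wz":0,"fingers":-1},{"dx":-0.02,"dy":-0.003,"dz":0.16,"wx":0,"wy":0,"wz":0,"fingers":-1},{"dx":-0.02,"dy":-0.003,"dz":0.25,"wx":0,"wy":0,"wz":0,"fingers":-1},{"dx":-0.02,"dy":-0.003,"dz":0.3,"wx":0,"wy":0,"wz":0,"fingers":-1},{"dx":-0.02,"dy":-0.003,"dz":0.318,"wx":0,"wy":0,"wz":0,"fingers":-1}]';python3 -m pendant '[{"dx":0,"dy":0,"dz":0,"wx":0,"wy":0,"wz":0,"fingers":-1},{"dx":0,"dy":0,"dz":0,"wx":0,"wy":0,"wz":0,"fingers":-1},{"dx":0,"dy":0,"dz":0,"wx":0,"wy":0,"wz":0,"fingers":-1}]'; python3 - <<'E'
from h import *
print(sense()['eef_pos'],rows([.561,-.365,.0392],np.pi/2))
E
```

```text
time: 24.88
eef_pos: [0.5599, -0.3655, 0.0408]
tool_rot: [-2.218, -2.222, 0.0]
wrist_force: [-0.3, -0.9, 1.1]
gripper_width: 1.003
grip_force: 0.0
time: 25.25
eef_pos: [0.5609, -0.3675, 0.0436]
tool_rot: [2.22, 2.22, 0.001]
wrist_force: [0.4, -0.3, -0.1]
gripper_width: 1.0
grip_force: 0.0
[ 0.56089316 -0.36753235  0.04363418] (array([0.0051, 0.0002, 0.0089]), array([0.0003, 0.0002, 0.    ]))
```

```bash
python3 -m pendant '[{"dx":0.005,"dy":0,"dz":0.006,"wx":0,"wy":0,"wz":0,"fingers":-0.4},{"dx":0.005,"dy":0,"dz":0.0085,"wx":0,"wy":0,"wz":0,"fingers":-0.2},{"dx":0.005,"dy":0,"dz":0.0085,"wx":0,"wy":0,"wz":0,"fingers":1},{"dx":0.005,"dy":0,"dz":0.0085,"wx":0,"wy":0,"wz":0,"fingers":1},{"dx":0.005,"dy":0,"dz":0.0085,"wx":0,"wy":0,"wz":0,"fingers":1}]' 20; python3 - <<'E'
from h import *
s=sense();print(s['eef_pos'],rows([.602,.078,.205],np.pi/2+.06))
E
```

```text
time: 25.88
eef_pos: [0.5602, -0.3647, 0.0379]
tool_rot: [-2.221, -2.222, -0.0]
wrist_force: [1.0, 0.3, -0.7]
gripper_width: 0.674
grip_force: 20.0
[ 0.56024414 -0.36465036  0.03790437] (array([ 0.8853,  0.0838, -0.3341]), array([ 0.    , -0.    , -0.0095]))
```

```bash
python3 -m pendant '[{"dx":0,"dy":0,"dz":-0.1,"wx":0,"wy":0,"wz":0,"fingers":1},{"dx":0,"dy":0,"dz":-0.2,"wx":0,"wy":0,"wz":0,"fingers":1},{"dx":0,"dy":0,"dz":-0.31,"wx":0,"wy":0,"wz":0,"fingers":1},{"dx":0.08,"dy":0.01,"dz":-0.335,"wx":0,"wy":0,"wz":0,"fingers":1},{"dx":0.19,"dy":0.02,"dz":-0.335,"wx":0,"wy":0,"wz":0,"fingers":1}]'; python3 -m pendant '[{"dx":0.12,"dy":0.01,"dz":0,"wx":0,"wy":0,"wz":-0.0095,"fingers":1},{"dx":0.24,"dy":0.02,"dz":0,"wx":0,"wy":0,"wz":-0.0095,"fingers":1},{"dx":0.36,"dy":0.035,"dz":0,"wx":0,"wy":0,"wz":-0.0095,"fingers":1},{"dx":0.48,"dy":0.045,"dz":0,"wx":0,"wy":0,"wz":-0.0095,"fingers":1},{"dx":0.59,"dy":0.055,"dz":0,"wx":0,"wy":0,"wz":-0.0095,"fingers":1}]'; python3 - <<'E'
from h import *
s=sense();print(s['eef_pos'],rows([.602,.078,.205],np.pi/2+.06))
E
```

```text
time: 26.5
eef_pos: [0.5702, -0.2706, 0.2068]
tool_rot: [2.223, 2.216, 0.0]
wrist_force: [1.1, 0.9, -2.7]
gripper_width: 0.677
grip_force: 20.0
time: 27.12
eef_pos: [0.5971, 0.0273, 0.2053]
tool_rot: [-2.153, -2.287, 0.001]
wrist_force: [0.4, -0.3, -1.7]
gripper_width: 0.675
grip_force: 20.0
[0.59713009 0.02729576 0.20531098] (array([0.1006, 0.0158, 0.0006]), array([-0.0001,  0.    ,  0.0001]))
```

```bash
python3 -m pendant '[{"dx":0.07,"dy":0.01,"dz":0,"wx":0,"wy":0,"wz":0,"fingers":1},{"dx":0.095,"dy":0.015,"dz":0.05,"wx":0,"wy":0,"wz":0,"fingers":1},{"dx":0.095,"dy":0.015,"dz":0.14,"wx":0,"wy":0,"wz":0,"fingers":1},{"dx":0.095,"dy":0.015,"dz":0.22,"wx":0,"wy":0,"wz":0,"fingers":1},{"dx":0.095,"dy":0.015,"dz":0.26,"wx":0,"wy":0,"wz":0,"fingers":1}]'; python3 -m pendant '[{"dx":0,"dy":0,"dz":0,"wx":0,"wy":0,"wz":0,"fingers":1},{"dx":0,"dy":0,"dz":0,"wx":0,"wy":0,"wz":0,"fingers":1},{"dx":0,"dy":0,"dz":0,"wx":0,"wy":0,"wz":0,"fingers":1}]'; python3 - <<'E'
from h import *
s=sense();print(s['eef_pos'],rows([.602,.0782,.0397],np.pi/2+.06))
E
```

```text
time: 27.75
eef_pos: [0.6007, 0.0727, 0.0731]
tool_rot: [-2.152, -2.286, 0.005]
wrist_force: [0.5, -0.0, -2.2]
gripper_width: 0.678
grip_force: 20.0
time: 28.12
eef_pos: [0.6033, 0.0733, 0.0772]
tool_rot: [2.153, 2.285, 0.003]
wrist_force: [0.3, -0.7, -1.9]
gripper_width: 0.678
grip_force: 20.0
[0.60327138 0.07333798 0.07715391] (array([ 0.0099, -0.0022,  0.0749]), array([ 0.0004, -0.    , -0.    ]))
```

```bash
python3 -m pendant '[{"dx":0.01,"dy":-0.002,"dz":0.03,"wx":0,"wy":0,"wz":0,"fingers":1},{"dx":0.01,"dy":-0.002,"dz":0.05,"wx":0,"wy":0,"wz":0,"fingers":1},{"dx":0.01,"dy":-0.002,"dz":0.06,"wx":0,"wy":0,"wz":0,"fingers":1},{"dx":0.01,"dy":-0.002,"dz":0.066,"wx":0,"wy":0,"wz":0,"fingers":1},{"dx":0.01,"dy":-0.002,"dz":0.068,"wx":0,"wy":0,"wz":0,"fingers":1}]'; python3 -m pendant '[{"dx":0,"dy":0,"dz":0,"wx":0,"wy":0,"wz":0,"fingers":1},{"dx":0,"dy":0,"dz":0,"wx":0,"wy":0,"wz":0,"fingers":1}]'; python3 - <<'E'
from h import *
s=sense();print(s['eef_pos'],rows([.602,.0782,.0392],np.pi/2+.06))
E
```

```text
time: 28.75
eef_pos: [0.6009, 0.0781, 0.0413]
tool_rot: [-2.154, -2.287, 0.0]
wrist_force: [-0.0, -0.2, -2.2]
gripper_width: 0.676
grip_force: 20.0
time: 29.0
eef_pos: [0.6011, 0.0781, 0.0418]
tool_rot: [2.154, 2.287, 0.0]
wrist_force: [-0.5, -0.3, -2.3]
gripper_width: 0.674
grip_force: 20.0
[0.60108342 0.07810097 0.04177235] (array([0.0001, 0.0018, 0.0051]), array([ 0.0001,  0.    , -0.    ]))
```

```bash
python3 -m pendant '[{"dx":0,"dy":0.002,"dz":0.002,"wx":0,"wy":0,"wz":0,"fingers":1},{"dx":0,"dy":0.002,"dz":0.004,"wx":0,"wy":0,"wz":0,"fingers":1},{"dx":0,"dy":0.002,"dz":0.0055,"wx":0,"wy":0,"wz":0,"fingers":1},{"dx":0,"dy":0.002,"dz":0.0055,"wx":0,"wy":0,"wz":0,"fingers":1}]'; python3 - <<'E'
from h import *
s=sense();print(s['eef_pos'],s['wrist_force'])
E
```

```text
time: 29.5
eef_pos: [0.6019, 0.0781, 0.0388]
tool_rot: [2.154, 2.287, -0.0]
wrist_force: [-1.3, -0.0, -1.4]
gripper_width: 0.677
grip_force: 20.0
[0.60191305 0.07813962 0.03883806] [-1.27163217e+00 -7.10995008e-04 -1.41027364e+00]
```

Light contact is beginning. One more small step down, then release.

```bash
python3 -m pendant '[{"dx":0,"dy":0,"dz":0.001,"wx":0,"wy":0,"wz":0,"fingers":1},{"dx":0,"dy":0,"dz":0.001,"wx":0,"wy":0,"wz":0,"fingers":1}]'; python3 -m pendant '[{"dx":0,"dy":0,"dz":0,"wx":0,"wy":0,"wz":0,"fingers":0},{"dx":0,"dy":0,"dz":0,"wx":0,"wy":0,"wz":0,"fingers":-1},{"dx":0,"dy":0,"dz":0,"wx":0,"wy":0,"wz":0,"fingers":-1},{"dx":0,"dy":0,"dz":-0.1,"wx":0,"wy":0,"wz":0,"fingers":-1},{"dx":0,"dy":0,"dz":-0.2,"wx":0,"wy":0,"wz":0,"fingers":-1}]' ; python3 -m pendant '[{"dx":0,"dy":0,"dz":-0.1,"wx":0,"wy":0,"wz":0,"fingers":-1},{"dx":-0.1,"dy":-0.05,"dz":-0.1,"wx":0,"wy":0,"wz":0,"fingers":-1},{"dx":-0.2,"dy":-0.1,"dz":-0.12,"wx":0,"wy":0,"wz":0,"fingers":-1},{"dx":-0.3,"dy":-0.13,"dz":-0.12,"wx":0,"wy":0,"wz":0,"fingers":-1},{"dx":-0.4,"dy":-0.16,"dz":-0.12,"wx":0,"wy":0,"wz":0,"fingers":-1}]'; python3 - <<'E'
from h import *
s=sense();print(s['eef_pos'],rows([.4437,-.366,.2],np.pi/2))
E
```

```text
time: 29.75
eef_pos: [0.6019, 0.0782, 0.0388]
tool_rot: [2.154, 2.287, -0.0]
wrist_force: [-2.3, -1.1, 4.7]
gripper_width: 0.677
grip_force: 20.0
time: 30.38
eef_pos: [0.6016, 0.0783, 0.1388]
tool_rot: [-2.153, -2.286, 0.001]
wrist_force: [1.4, -0.5, 1.1]
gripper_width: 0.999
grip_force: 0.0
time: 31.0
eef_pos: [0.5336, -0.1279, 0.1986]
tool_rot: [2.153, 2.286, 0.001]
wrist_force: [0.9, -0.6, 0.3]
gripper_width: 0.998
grip_force: 0.0
[ 0.53364897 -0.12791701  0.19860153] (array([-0.4645, -0.2081, -0.0028]), array([0.0002, 0.0001, 0.0095]))
```

```bash
python3 -m pendant '[{"dx":-0.11,"dy":-0.05,"dz":0,"wx":0,"wy":0,"wz":0.0095,"fingers":-1},{"dx":-0.22,"dy":-0.1,"dz":0,"wx":0,"wy":0,"wz":0.0095,"fingers":-1},{"dx":-0.33,"dy":-0.15,"dz":0,"wx":0,"wy":0,"wz":0.0095,"fingers":-1},{"dx":-0.42,"dy":-0.19,"dz":0,"wx":0,"wy":0,"wz":0.0095,"fingers":-1},{"dx":-0.455,"dy":-0.205,"dz":0,"wx":0,"wy":0,"wz":0.0095,"fingers":-1}]' ; python3 -m pendant '[{"dx":0,"dy":0,"dz":0,"wx":0,"wy":0,"wz":0,"fingers":-1},{"dx":0,"dy":0,"dz":0,"wx":0,"wy":0,"wz":0,"fingers":-1},{"dx":0,"dy":0,"dz":0,"wx":0,"wy":0,"wz":0,"fingers":-1}]'; python3 - <<'E'
from h import *
s=sense();print(s['eef_pos'],rows([.4437,-.366,.0552],np.pi/2))
E
```

```text
time: 31.62
eef_pos: [0.4436, -0.3627, 0.198]
tool_rot: [2.226, 2.217, -0.001]
wrist_force: [0.2, 0.5, -0.3]
gripper_width: 1.001
grip_force: 0.0
time: 32.0
eef_pos: [0.4465, -0.3576, 0.1984]
tool_rot: [2.218, 2.225, 0.001]
wrist_force: [-0.2, -0.1, -0.5]
gripper_width: 1.0
grip_force: 0.0
[ 0.44648182 -0.35762396  0.19841021] (array([-0.0168, -0.0057,  0.2864]), array([ 0.0001, -0.0001,  0.0005]))
```

```bash
python3 -m pendant '[{"dx":-0.016,"dy":-0.005,"dz":0.05,"wx":0,"wy":0,"wz":0,"fingers":-1},{"dx":-0.016,"dy":-0.005,"dz":0.15,"wx":0,"wy":0,"wz":0,"fingers":-1},{"dx":-0.016,"dy":-0.005,"dz":0.23,"wx":0,"wy":0,"wz":0,"fingers":-1},{"dx":-0.016,"dy":-0.005,"dz":0.27,"wx":0,"wy":0,"wz":0,"fingers":-1},{"dx":-0.016,"dy":-0.005,"dz":0.282,"wx":0,"wy":0,"wz":0,"fingers":-1}]' ; python3 -m pendant '[{"dx":0,"dy":0,"dz":0,"wx":0,"wy":0,"wz":0,"fingers":-1},{"dx":0,"dy":0,"dz":0,"wx":0,"wy":0,"wz":0,"fingers":-1},{"dx":0,"dy":0,"dz":0,"wx":0,"wy":0,"wz":0,"fingers":-1}]'; python3 - <<'E'
from h import *
s=sense();print(s['eef_pos'],rows([.4437,-.366,.0552],np.pi/2))
E
```

```text
time: 32.62
eef_pos: [0.443, -0.3659, 0.0561]
tool_rot: [-2.218, -2.222, -0.0]
wrist_force: [-0.7, -0.2, 0.4]
gripper_width: 1.001
grip_force: 0.0
time: 33.0
eef_pos: [0.4434, -0.3679, 0.0583]
tool_rot: [2.22, 2.221, 0.0]
wrist_force: [0.2, 0.0, -0.0]
gripper_width: 0.999
grip_force: 0.0
[ 0.4433643  -0.36785611  0.05825202] (array([0.0037, 0.0007, 0.0061]), array([0.0002, 0.0002, 0.    ]))
```

```bash
python3 -m pendant '[{"dx":0.0035,"dy":0.0005,"dz":0.005,"wx":0,"wy":0,"wz":0,"fingers":-0.4},{"dx":0.0035,"dy":0.0005,"dz":0.005,"wx":0,"wy":0,"wz":0,"fingers":0.1},{"dx":0.0035,"dy":0.0005,"dz":0.005,"wx":0,"wy":0,"wz":0,"fingers":1},{"dx":0.0035,"dy":0.0005,"dz":0.005,"wx":0,"wy":0,"wz":0,"fingers":1},{"dx":0.0035,"dy":0.0005,"dz":0.005,"wx":0,"wy":0,"wz":0,"fingers":1}]' 15; python3 -m pendant '[{"dx":0,"dy":0,"dz":-0.1,"wx":0,"wy":0,"wz":0,"fingers":1},{"dx":0,"dy":0,"dz":-0.2,"wx":0,"wy":0,"wz":0,"fingers":1},{"dx":0,"dy":0,"dz":-0.3,"wx":0,"wy":0,"wz":0,"fingers":1},{"dx":0.08,"dy":0.03,"dz":-0.315,"wx":0,"wy":0,"wz":0,"fingers":1},{"dx":0.19,"dy":0.08,"dz":-0.315,"wx":0,"wy":0,"wz":0,"fingers":1}]'; python3 - <<'E'
from h import *
s=sense();print(s['eef_pos'],rows([.6077,-.002,.21],np.pi/2+.06))
E
```

```text
time: 33.62
eef_pos: [0.4432, -0.3658, 0.0547]
tool_rot: [2.221, 2.222, 0.0]
wrist_force: [0.7, -0.4, -0.3]
gripper_width: 0.526
grip_force: 15.0
time: 34.25
eef_pos: [0.4829, -0.2717, 0.2133]
tool_rot: [2.224, 2.215, -0.001]
wrist_force: [0.4, 0.4, -2.4]
gripper_width: 0.52
grip_force: 15.0
[ 0.48291548 -0.27169525  0.21328709] (array([0.5404, 0.2473, 0.0059]), array([ 0.0002,  0.0003, -0.0102]))
```

```bash
python3 -m pendant '[{"dx":0.11,"dy":0.05,"dz":0,"wx":0,"wy":0,"wz":-0.01,"fingers":1},{"dx":0.22,"dy":0.1,"dz":0,"wx":0,"wy":0,"wz":-0.01,"fingers":1},{"dx":0.33,"dy":0.15,"dz":0,"wx":0,"wy":0,"wz":-0.01,"fingers":1},{"dx":0.43,"dy":0.2,"dz":0,"wx":0,"wy":0,"wz":-0.01,"fingers":1},{"dx":0.51,"dy":0.235,"dz":0,"wx":0,"wy":0,"wz":-0.01,"fingers":1}]'; python3 -m pendant '[{"dx":0.02,"dy":0.01,"dz":0,"wx":0,"wy":0,"wz":0,"fingers":1},{"dx":0.02,"dy":0.01,"dz":0,"wx":0,"wy":0,"wz":0,"fingers":1},{"dx":0.02,"dy":0.01,"dz":0,"wx":0,"wy":0,"wz":0,"fingers":1}]'; python3 - <<'E'
from h import *
s=sense();print(s['eef_pos'],rows([.6077,-.002,.0555],np.pi/2+.06))
E
```

```text
time: 34.88
eef_pos: [0.601, -0.0132, 0.212]
tool_rot: [-2.148, -2.292, -0.0]
wrist_force: [-0.3, -0.4, -0.9]
gripper_width: 0.524
grip_force: 15.0
time: 35.25
eef_pos: [0.6044, -0.0076, 0.212]
tool_rot: [2.153, 2.288, -0.002]
wrist_force: [-0.5, 1.2, -2.3]
gripper_width: 0.527
grip_force: 15.0
[ 0.60439275 -0.00755117  0.21195782] (array([0.011 , 0.0075, 0.3129]), array([-0.0001,  0.0002,  0.0001]))
```

```bash
python3 -m pendant '[{"dx":0.009,"dy":0.006,"dz":0.05,"wx":0,"wy":0,"wz":0,"fingers":1},{"dx":0.009,"dy":0.006,"dz":0.14,"wx":0,"wy":0,"wz":0,"fingers":1},{"dx":0.009,"dy":0.006,"dz":0.22,"wx":0,"wy":0,"wz":0,"fingers":1},{"dx":0.009,"dy":0.006,"dz":0.27,"wx":0,"wy":0,"wz":0,"fingers":1},{"dx":0.009,"dy":0.006,"dz":0.285,"wx":0,"wy":0,"wz":0,"fingers":1}]'; python3 -m pendant '[{"dx":0,"dy":0,"dz":0,"wx":0,"wy":0,"wz":0,"fingers":1},{"dx":0,"dy":0,"dz":0,"wx":0,"wy":0,"wz":0,"fingers":1},{"dx":0,"dy":0,"dz":0,"wx":0,"wy":0,"wz":0,"fingers":1}]'; python3 - <<'E'
from h import *
s=sense();print(s['eef_pos'],rows([.6077,-.002,.0555],np.pi/2+.06))
E
```

```text
time: 35.88
eef_pos: [0.6063, -0.0028, 0.0682]
tool_rot: [-2.152, -2.287, 0.004]
wrist_force: [-0.2, 0.6, -1.5]
gripper_width: 0.52
grip_force: 15.0
time: 36.25
eef_pos: [0.6083, -0.0008, 0.0709]
tool_rot: [2.149, 2.289, 0.002]
wrist_force: [-0.1, -0.6, -1.7]
gripper_width: 0.523
grip_force: 15.0
[ 0.60828178 -0.00081071  0.07092149] (array([-0.0023, -0.0014,  0.0308]), array([0.0003, 0.    , 0.0005]))
```

```bash
python3 -m pendant '[{"dx":-0.002,"dy":-0.001,"dz":0.01,"wx":0,"wy":0,"wz":0,"fingers":1},{"dx":-0.002,"dy":-0.001,"dz":0.02,"wx":0,"wy":0,"wz":0,"fingers":1},{"dx":-0.002,"dy":-0.001,"dz":0.025,"wx":0,"wy":0,"wz":0,"fingers":1},{"dx":-0.002,"dy":-0.001,"dz":0.027,"wx":0,"wy":0,"wz":0,"fingers":1},{"dx":-0.002,"dy":-0.001,"dz":0.028,"wx":0,"wy":0,"wz":0,"fingers":1}]'; python3 -m pendant '[{"dx":0,"dy":0,"dz":0,"wx":0,"wy":0,"wz":0,"fingers":1},{"dx":0,"dy":0,"dz":0,"wx":0,"wy":0,"wz":0,"fingers":1},{"dx":0,"dy":0,"dz":0,"wx":0,"wy":0,"wz":0,"fingers":1}]'; python3 - <<'E'
from h import *
s=sense();print(s['eef_pos'],rows([.6077,-.002,.0555],np.pi/2+.06))
E
```

```text
time: 36.88
eef_pos: [0.6071, -0.0017, 0.0557]
tool_rot: [-2.15, -2.29, 0.0]
wrist_force: [-2.1, -0.2, 1.1]
gripper_width: 0.526
grip_force: 15.0
time: 37.25
eef_pos: [0.6072, -0.0018, 0.0558]
tool_rot: [2.15, 2.29, 0.0]
wrist_force: [-0.7, -0.2, -1.1]
gripper_width: 0.523
grip_force: 15.0
[ 0.60724562 -0.00175986  0.05579148] (array([-0.0005,  0.0009,  0.0006]), array([0.    , 0.    , 0.0005]))
```

Just at contact. Lower 0.5 mm, release, rise, back off to the right and verify.

```bash
python3 -m pendant '[{"dx":0,"dy":0.001,"dz":0.001,"wx":0,"wy":0,"wz":0,"fingers":1},{"dx":0,"dy":0.001,"dz":0.001,"wx":0,"wy":0,"wz":0,"fingers":1}]'; python3 -m pendant '[{"dx":0,"dy":0,"dz":0,"wx":0,"wy":0,"wz":0,"fingers":0},{"dx":0,"dy":0,"dz":0,"wx":0,"wy":0,"wz":0,"fingers":-1},{"dx":0,"dy":0,"dz":0,"wx":0,"wy":0,"wz":0,"fingers":-1},{"dx":0,"dy":0,"dz":-0.1,"wx":0,"wy":0,"wz":0,"fingers":-1},{"dx":0,"dy":0,"dz":-0.2,"wx":0,"wy":0,"wz":0,"fingers":-1}]' ; python3 -m pendant '[{"dx":0,"dy":0,"dz":-0.1,"wx":0,"wy":0,"wz":0,"fingers":-1},{"dx":-0.1,"dy":-0.05,"dz":-0.12,"wx":0,"wy":0,"wz":0,"fingers":-1},{"dx":-0.2,"dy":-0.1,"dz":-0.12,"wx":0,"wy":0,"wz":0,"fingers":-1},{"dx":-0.3,"dy":-0.13,"dz":-0.12,"wx":0,"wy":0,"wz":0,"fingers":-1},{"dx":-0.4,"dy":-0.16,"dz":-0.12,"wx":0,"wy":0,"wz":0,"fingers":-1}]';python3 -m pendant '[{"dx":-0.12,"dy":-0.05,"dz":0,"wx":0,"wy":0,"wz":0,"fingers":-1},{"dx":-0.24,"dy":-0.1,"dz":0,"wx":0,"wy":0,"wz":0,"fingers":-1},{"dx":-0.3,"dy":-0.13,"dz":0,"wx":0,"wy":0,"wz":0,"fingers":-1},{"dx":-0.3,"dy":-0.13,"dz":0,"wx":0,"wy":0,"wz":0,"fingers":-1},{"dx":-0.3,"dy":-0.13,"dz":0,"wx":0,"wy":0,"wz":0,"fingers":-1}]'; python3 - <<'E'
from tfit import *
im,X=cloud("top"); cv2.imwrite("pics/top3.png",im[...,::-1])
for nm,x,y,lo,hi in(("lid",.601,.078,.09,.103),("cap",.608,-.002,.119,.132)):
    P=X[(np.hypot(X[...,0]-x,X[...,1]-y)<.04)&(X[...,2]>lo)&(X[...,2]<hi)]
    c,r=cv2.minEnclosingCircle((P[:,:2]*1000).astype(np.float32)); print(nm,len(P),np.round(c,1),round(2*r),"mean",np.round(P.mean(0),4))
print(fitT('top',.489,.358,.073,.086,.437)[1:])
E
```

```text
time: 37.5
eef_pos: [0.6076, -0.0018, 0.0555]
tool_rot: [2.15, 2.29, -0.0]
wrist_force: [-1.4, -0.6, 3.0]
gripper_width: 0.527
grip_force: 15.0
time: 38.12
eef_pos: [0.6073, -0.0016, 0.1558]
tool_rot: [-2.149, -2.29, 0.001]
wrist_force: [0.9, -0.3, 0.2]
gripper_width: 0.944
grip_force: 0.0
time: 38.75
eef_pos: [0.54, -0.2081, 0.2155]
tool_rot: [2.15, 2.29, 0.0]
wrist_force: [0.7, -0.3, 0.3]
gripper_width: 1.001
grip_force: 0.0
time: 39.38
eef_pos: [0.4855, -0.3593, 0.2151]
tool_rot: [-2.15, -2.291, -0.001]
wrist_force: [0.2, 0.7, 0.2]
gripper_width: 0.999
grip_force: 0.0
lid 446 [601.2  77.3] 57 mean [0.6004 0.0774 0.0957]
cap 119 [606.9  -3.3] 28 mean [ 0.6063 -0.0033  0.1256]
(240, array([0.48671474, 0.35696248, 0.44336235]), np.float64(2.950497136645242))
```

View pics/top3.png

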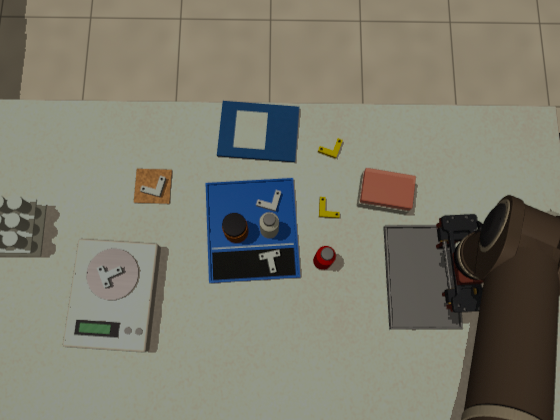

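The picture shows the jar (235,227) and the bottle (269,224) back in place, within about 2 mm of where they started. The T is on the pan at (110,275). The L bracket (270,201) and both samples are unmoved, and the robot is clear.

```bash
python3 -c "
from station import job
print(job.close_job())"
```

```text
the job is handed in; nothing more can be done
None
```

The T bracket lies flat about 2 mm from the middle of the balance pan, the jar and bottle are back within about 2 mm of where they stood, the L bracket and both samples were left alone, and the job was handed in at about 39 s.

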